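Undo the drying cupboard's two catches and hold its door wide

ROBOT

A 6-joint arm with a two-finger parallel gripper is mounted at the origin on the work surface. World frame = base frame: x ahead of the robot, y to its left, z up, the work surface at z = 0. Lengths are in mm, angles in degrees, forces in N, time in s.
With the tool pointing down it reaches from about 300 to 850 mm from the base axis. Payload 4.2 kg.
Tool frame: the origin (TCP) lies at the very end of the fingers, on their centre line; the grasp point (between the pads) lies 19 mm behind it (env.grip_point_offset is the distance from the TCP to the grasp point, in mm); z points along the fingers, y is the line along which they close (so a half turn about z gives the same grasp; the last joint's range is limited). The gripper opens to 91 mm and grips with 3 to 60 N. Pads are 32 mm wide; open, the fingers measure 118 mm over their backs; the gripper's body (76 mm by 178 mm) begins 60 mm behind the grasp point.
Start: joints at [64.687, 18.312, 89.639, -0, 72.044, -1.146], TCP at [235.411, 524.619, 213.976] pointing down, gripper open.
Joint ranges: [-177.97, 177.97], [-48.28, 115.42], [12.27, 149.76], [-77.06, 257.06], [2.81, 150.46], [-146.56, 146.56]. Speed limits (degrees/s): [147.25, 147.25, 180, 180, 180, 180].

INTERFACE

Orientations are given as [roll, pitch, yaw] about the fixed x, y, z axes, in that order (R = Rz(yaw) Ry(pitch) Rx(roll)).
In Python, from workcell import env gives the robot as it stands. The module is installed in compiled form; this text tells all that it offers.
- The arm moves only by the tool arm_command, never from a script. Its argument "rows" is a list of rows, each an object with "delta_pos": the shift along the tool's x, y, z in mm, a list of three; "roll": the turn about the tool's z in units of 5 degrees (1.0 is 5 degrees); "jaw": the opening in per cent of the stroke, from 0 (shut) to 100 (fully open). A call has 1 to 20 rows; each row is the pose to reach, as a shift and turn from the pose commanded when the call began, along the tool's axes at that moment; what a row does not reach only later rows make up. A row lasts 1/12 s, in which the tool goes at most 41.7 mm and 7.16 degrees, less where a joint would pass 70% of its speed; a pose out of reach is approached as far as the arm can. A call with a gripper value outside its range is refused whole. The fingers move at their own pace and stop on an object; "squeeze" is the grip in N (left out, the last holds). Time passes only in rows, so rows that repeat a pose let the fingers close. It gives the time, the measured TCP pose, the force, the opening and the grip force at its end, in the units of the state.
- env.state(): the state, without advancing time (a new reading comes with each control period).
- env.grab_frame(name): name is "scene" or "side" or "wrist"; returns a dict with "img" (480x640x3 uint8, blue, green, red), "z_map" (480x640 float32, mm along the optical axis (not along the pixel's ray), 0 where there is no reading), "fov_y" (degrees; the focal length in pixels is half the picture's height over the tangent of half this angle, whatever the lens; pixels are square), "cx", "cy" (the principal point, pixels), "R" (3x3) and "t" (3): a world point X has camera coordinates R X + t; the wrist camera has in their place "T_tool_cam" (4x4, takes a point from camera to tool coordinates, whose origin is the TCP and whose axes are the flange's). Camera axes: x right, y down, z forward; pixel columns grow to the right and rows downward; lengths in mm; the calibration is good to about 2 mm. A picture is of the moment at which its call begins: read the wrist's pose just before it.
- env.job_done(): hands the job in; it is judged then, once.
The state is a dict: "time_s": time; "qpos": joint angles; "qvel": joint speeds; "effort": joint torques, N m; "ee_pos": TCP position; "ee_rot": TCP orientation; "force": force on the tool from outside, world axes, zero at the start; "torque": the same for the moment, N m; "gripper_width": finger opening in mm; "gripper_force": force on a finger pad.
Only numpy, scipy, OpenCV 4.12 (cv2) and the standard library are available. Lean on these libraries where they do the work, as an engineer would, in place of code of your own. Each camera call takes 0.05 s, during which the arm holds its last target. There are 200 camera calls.

TASK

Open the little drying cupboard: squeeze the safety catch in the middle of its roof fully together first, then the door latch near the front edge, each by pinching its two brass tabs towards one another between the fingers. Then take the door by its upright brass pull post, swing it past its detent to at least 70 degrees open and finish still gripping the post, holding the door wide against its closing spring. Leave the ball, the ken, the dish and the scraper on the worktop where they are.

Things in the scene. Friction and masses are not known exactly. Their poses are not given: they have to be found in the camera images.
- cupboard: Fixed hinoki drying cupboard, 160 mm deep (x), 230 wide (y), 130 high (z); origin at the centre of its underside; its -x side is the front with the door. Its yaw varies. It carries the door and catches; local coordinates elsewhere are in this frame, in mm. Low brass bars rise 12 mm above the roof (z = 130).
- safety_front_tab: Brass tab 45 mm tall, 16 wide, 8 thick on the roof; origin at the centre of its foot. Front jaw of the SAFETY catch, which stands nearer the hinge side and in the middle of the roof's depth; the catch's centre is at (0, 30). Outer faces of its two tabs stand 46 mm apart in x at travel 0; squeezing moves this one along the cupboard's +x.
- safety_rear_tab: Brass tab 45 mm tall, 16 wide, 8 thick on the roof; origin at the centre of its foot. Rear jaw of the safety catch; squeezing moves it along the cupboard's -x.
- latch_hinge_side_tab: Brass tab 45 mm tall, 16 wide, 8 thick on the roof; origin at the centre of its foot. One jaw of the DOOR LATCH near the roof's front edge, nearer the pull post than the safety catch; its centre is at (-50, -25). Outer faces of its tabs are 46 mm apart in y at travel 0; squeezing moves this one to local -y. A bar of the safety catch blocks the latch until that is squeezed.
- latch_pull_side_tab: Brass tab 45 mm tall, 16 wide, 8 thick on the roof; origin at the centre of its foot. Other jaw of the door latch, nearer the pull post; squeezing moves it along the cupboard's +y and takes its tongue from in front of the door's lug.
- leaf: The door: 172 mm wide, 14 thick, top edge at height 130 mm, with its pull post; origin on the hinge line at the bench top; its -y axis points along the leaf to the free end.
- pull (a point): Upright round brass pull post, 16 mm diameter, 52 mm tall, standing on the door's top edge near its free end; this point is the centre of its foot, at height 130 mm, 150 mm from the hinge line; at (-88, -95) with the door shut. It turns with the door.
- door_hinge (a point): Point on the vertical hinge line of the door, at roof height; local (-88, 55).
- door (a joint): Door angle, rad: 0 shut, grows as it opens, 1.5 the stop. Clockwise from above: at angle t the post is at hinge + 150 mm * (-sin t, -cos t), local. A spring pulls it shut (3 N at the post when wide); a ball detent at 0.6 to 0.9 rad takes about 6 N at the post. Let go past it, the door sinks back to about 0.9.
- safety_front (a joint): Inward travel of the safety catch front jaw, m: 0 to 0.003 at the start, 0.012 fully squeezed (stop). It slides against about 4 N of friction and stays where it is left, no spring.
- safety_rear (a joint): Inward travel of the safety catch rear jaw, m: 0 to 0.003 at the start, 0.012 fully squeezed (stop). It slides against about 4 N of friction and stays where it is left, no spring.
- latch_hinge_side (a joint): Inward travel of the door latch hinge-side jaw, m: 0 to 0.003 at the start, 0.012 fully squeezed (stop). It slides against about 4 N of friction and stays where it is left, no spring.
- latch_pull_side (a joint): Inward travel of the door latch pull-side jaw, m: 0 to 0.003 at the start, 0.012 fully squeezed (stop). It slides against about 4 N of friction and stays where it is left, no spring.
- tama: Gold lacquered ball, 60 mm diameter, with a small flat at its foot; on the worktop beside the cupboard; origin at the centre of its underside. Not to be moved.
- ken: Walnut kendama handle lying on the worktop, 155 mm long (x), cross cup 70 mm wide (y), 40 mm high; origin on the underside near its middle. Not to be moved.
- dish: White ceramic lacquer dish, 90 mm across, 28 mm high; origin at the centre of its underside. Not to be moved.
- scraper: Steel scraper lying on the worktop, 130 mm long (y), 30 mm wide, 12 mm high; origin on its underside. Not to be moved.

How it is judged (in metres and radians):
On the way, in this order (a step that is already met when the one before it is completed fails the run):
1. the safety catch is squeezed together between the fingers (value of joint each of safety_front, safety_rear above 0.009 m and contact force between the fingers and safety_front_tab above 0.5 N and contact force between the fingers and safety_rear_tab above 0.5 N), for 0.1 s.
2. then the door latch is squeezed together between the fingers (value of joint each of latch_hinge_side, latch_pull_side above 0.009 m and contact force between the fingers and latch_hinge_side_tab above 0.5 N and contact force between the fingers and latch_pull_side_tab above 0.5 N), for 0.1 s.
3. then the door is swung past its detent by the pull post (value of joint door above 1.05 rad and contact force between the fingers and leaf above 0.5 N), for 0.1 s.
At the end, for the whole second after the job is handed in: The door stands still at 1.2 rad or more (detent alone leaves it at about 0.9), the fingers gripping the door's pull post (over 6 N on the post; the spring alone makes 3, grasp point within 70 mm of the post's foot), and all four catch jaws still squeezed in by more than 8 mm of 12 (value of joint door above 1.2 rad and velocity of joint door between -0.1 and 0.1 rad/s and contact force between the fingers and leaf above 6 N and distance between the grasp point and pull below 0.07 m and value of joint each of safety_front, safety_rear, latch_hinge_side, latch_pull_side above 0.008 m); the arm keeps its last pose, push and grip.
It fails at once if the tama is moved from its place (distance of tama from where it was at the start of the episode above 0.03 m).
It fails at once if the ken is moved from its place (distance of ken from where it was at the start of the episode above 0.03 m).
It fails at once if the dish is moved from its place (distance of dish from where it was at the start of the episode above 0.03 m).
It fails at once if the scraper is moved from its place (distance of scraper from where it was at the start of the episode above 0.03 m).
It also fails if it takes over 56 s, if anything falls off the work surface, if the arm or the gripper's body presses on something with over 40 N, if the wrist force passes 120 N, or if a joint passes its speed limit or range.

## Working session

There is one attempt and no reset: what is moved stays moved. The work goes in short steps, Python scripts to look and compute and a tool call to move; the robot and the scene stay as the last step left them, time stands still between calls to the robot, and variables do not carry over. Pictures are saved under pics/ and viewed, at most 10 in all, crops included, and the job is handed in when it is done.

Besides the shell and the picture viewer there is one more tool, called after "Request:" as name([rows], argument=value, ...), one row to a line, values as JSON. arm_command: Moves the arm, as the interface text tells. Its arguments: {"type":"object","properties":{"rows":{"type":"array"},"squeeze":{"type":"number"}},"required":["rows"]}

```bash
mkdir -p pics
cat > h.py <<'E'
import numpy as np, cv2
from workcell import env
from scipy.spatial.transform import Rotation as Ro
def grab(n):
    s=env.state(); f=env.grab_frame(n)
    fl=240/np.tan(np.radians(f["fov_y"])/2)
    if n=="wrist":
        T=np.eye(4);T[:3,:3]=Ro.from_euler('xyz',s["ee_rot"],degrees=True).as_matrix();T[:3,3]=s["ee_pos"]
        W=T@np.array(f["T_tool_cam"])
    else:
        W=np.eye(4);R=np.array(f["R"]);W[:3,:3]=R.T;W[:3,3]=-R.T@np.array(f["t"])
    return f,fl,W
def cloud(f,fl,W):
    z=f["z_map"].astype(float);v,u=np.mgrid[:480,:640]
    P=np.stack([(u-f["cx"])/fl*z,(v-f["cy"])/fl*z,z],-1)@W[:3,:3].T+W[:3,3]
    P[z<=0]=np.nan
    return P
E
python3 - <<'E'
from h import *
s=env.state();print(s)
ims=[]
for n in("scene","side"):
    f,fl,W=grab(n);P=cloud(f,fl,W);np.savez(n,P=P,img=f["img"],W=W,fl=fl,c=[f["cx"],f["cy"]]);cv2.imwrite(f"pics/{n}.png",f["img"]);print(n,W.round(2),fl)
    m=(P[...,2]>124)&(P[...,2]<136)
    print(m.sum(),np.nanmin(P[m],0),np.nanmax(P[m],0))
    r=cv2.minAreaRect(P[m][:,:2].astype(np.float32));print(r)
E
```

```text
{'time_s': 0.0, 'qpos': array([ 6.46874976e+01,  1.83516616e+01,  8.97058618e+01, -1.61526731e-03,
        7.20444509e+01, -1.14419316e+00]), 'qvel': array([-0.0010168 ,  0.05334238,  0.0391266 ,  0.08152249,  0.00892268,
        0.07798763]), 'effort': array([-2.11393060e-03, -4.12464988e+01, -2.31969255e+01,  7.28044426e-02,
        4.54474089e-02, -1.46208849e-04]), 'ee_pos': array([235.19119811, 524.1460164 , 213.12377173]), 'ee_rot': array([-1.79898015e+02, -5.00880933e-04,  1.55832190e+02]), 'force': array([0.47150193, 0.69356809, 0.1413113 ]), 'torque': array([-0.01758689, -0.04146016,  0.00045228]), 'gripper_force': 0.0, 'gripper_width': 90.9519998655794}
scene [[ 6.00000e-02  7.10000e-01 -7.00000e-01  1.31001e+03]
 [ 1.00000e+00 -3.00000e-02  5.00000e-02 -4.63700e+01]
 [ 1.00000e-02 -7.00000e-01 -7.10000e-01  8.82540e+02]
 [ 0.00000e+00  0.00000e+00  0.00000e+00  1.00000e+00]] 554.7104663969906
10282 [-635.37345053 -717.63704651  124.00843318] [788.96559004 802.04429139 135.99927641]
((85.09783935546875, 40.793701171875), (1525.7191162109375, 1409.7950439453125), 88.43270874023438)
side [[ 9.9000e-01 -8.0000e-02  7.0000e-02  4.6010e+02]
 [-1.1000e-01 -7.3000e-01  6.8000e-01 -6.8585e+02]
 [ 0.0000e+00 -6.8000e-01 -7.3000e-01  8.5278e+02]
 [ 0.0000e+00  0.0000e+00  0.0000e+00  1.0000e+00]] 593.2430439256977
12979 [-125.13740563 -221.89644624  124.00292074] [1150.08941608  901.08422272  135.99601427]
((365.37835693359375, 329.6669921875), (1022.8426513671875, 1276.0977783203125), 67.15771484375)
```

View pics/scene.png

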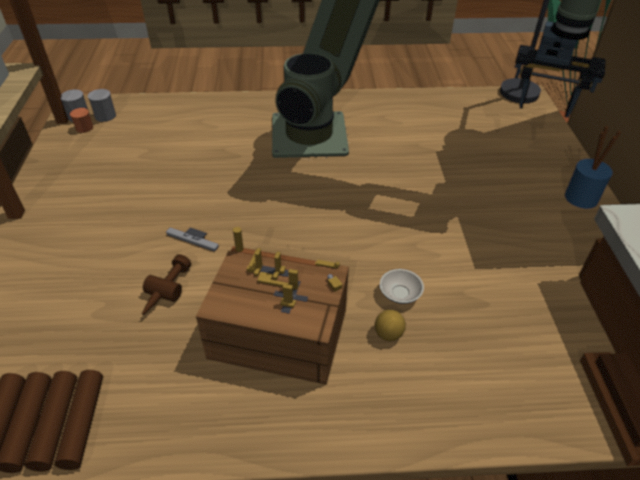

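View pics/side.png

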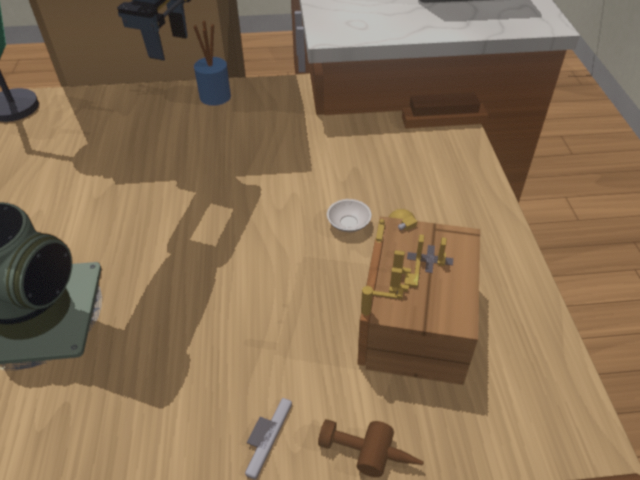

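The scene view shows the cupboard at about (280,310). Its post is at (238,240), the latch tabs at about (258,262) and (277,262), and the safety tabs at (293,278) and (287,296). The side view agrees: post at (367,303), scraper at (270,440), ken at (370,445) and dish at (350,215). Next I'll measure the pose from the depth clouds.

Run:
```python
from h import *
for n in("scene","side"):
    d=np.load(n+".npz");P=d["P"]
    reg=(P[...,0]>300)&(P[...,0]<800)&(P[...,1]>-350)&(P[...,1]<250)
    m=reg&(P[...,2]>124)&(P[...,2]<134)
    k,l,st,_=cv2.connectedComponentsWithStats(m.astype(np.uint8));b=1+np.argmax(st[1:,4])
    r=cv2.minAreaRect(P[l==b][:,:2].astype(np.float32));print(n,r,np.median(P[l==b][:,2]),cv2.boxPoints(r).round(1).tolist())
    m=reg&(P[...,2]>150)&(P[...,2]<190)
    k,l,st,c=cv2.connectedComponentsWithStats(m.astype(np.uint8))
    for i in range(1,k):
        if st[i,4]>15:
            Q=P[l==i];print(c[i].round(),st[i,4],np.median(Q,0).round(1),Q.min(0).round(),Q.max(0).round())
    # table objects
    m=reg&(P[...,2]>6)&(P[...,2]<70)
    k,l,st,c=cv2.connectedComponentsWithStats(m.astype(np.uint8))
    for i in range(1,k):
        if st[i,4]>60:
            Q=P[l==i];print("T",c[i].round(),st[i,4],Q.min(0).round(),Q.max(0).round())
```

```text
scene ((673.0504150390625, -87.19868469238281), (231.6356201171875, 178.99090576171875), 73.66680908203125) 129.72034042780683 [[554.5999755859375, -173.1999969482422], [726.4000244140625, -223.5], [791.5, -1.2000000476837158], [619.7000122070312, 49.099998474121094]]
[237. 235.] 143 [ 574.  -154.2  171.9] [ 562. -163.  150.] [ 579. -147.  183.]
[257. 256.] 93 [ 624.7 -115.9  168. ] [ 611. -122.  150.] [ 630. -111.  178.]
[277. 259.] 96 [635.5 -81.3 167.1] [620. -87. 150.] [640. -76. 178.]
[293. 276.] 129 [672.9 -55.  166.3] [666. -63. 150.] [677. -47. 178.]
[287. 291.] 129 [706.6 -64.4 166.9] [698. -73. 150.] [711. -56. 179.]
T [193. 237.] 506 [ 375. -340.    6.] [ 449. -221.   17.]
T [166. 283.] 1196 [ 483. -350.    7.] [ 630. -271.   45.]
T [401. 285.] 1007 [536. 119.   6.] [631. 207.  32.]
T [273. 357.] 2733 [ 622. -222.    6.] [791.  48.  70.]
T [389. 325.] 770 [660.  96.  13.] [715. 153.  60.]
side ((672.2520751953125, -86.31683349609375), (235.18487548828125, 175.25852966308594), 73.480224609375) 129.05927575439512 [[554.7999877929688, -174.10000610351562], [722.7999877929688, -224.0], [789.7000122070312, 1.5], [621.7000122070312, 51.29999923706055]]
[420. 244.] 93 [667.8 -60.7 170.6] [663. -65. 150.] [675. -46. 178.]
[443. 246.] 97 [701.4 -70.7 169.7] [697. -75. 150.] [708. -56. 177.]
[398. 258.] 143 [628.  -84.5 166.9] [621. -89. 150.] [636. -78. 177.]
[396. 275.] 145 [ 617.9 -119.4  167.6] [ 610. -123.  150.] [ 627. -110.  178.]
[367. 296.] 211 [ 567.  -159.8  173. ] [ 560. -164.  150.] [ 575. -147.  185.]
T [349. 214.] 941 [540. 117.   6.] [628. 208.  32.]
T [401. 214.] 180 [659. 110.  40.] [710. 144.  60.]
T [412. 363.] 2440 [ 557. -223.    6.] [ 724. -146.   70.]
T [265. 437.] 1394 [ 373. -341.    6.] [ 445. -220.   16.]
T [367. 444.] 2342 [ 480. -350.    7.] [ 627. -271.   43.]
```

Request:
arm_command([
  {"delta_pos":[-652.4,-347.3,-15],"roll":16.45,"jaw":66},
  {"delta_pos":[-652.4,-347.3,-15],"roll":16.45,"jaw":66},
  {"delta_pos":[-652.4,-347.3,-15],"roll":16.45,"jaw":66},
  {"delta_pos":[-652.4,-347.3,-15],"roll":16.45,"jaw":66},
  {"delta_pos":[-652.4,-347.3,-15],"roll":16.45,"jaw":66},
  {"delta_pos":[-652.4,-347.3,-15],"roll":16.45,"jaw":66},
  {"delta_pos":[-652.4,-347.3,-15],"roll":16.45,"jaw":66},
  {"delta_pos":[-652.4,-347.3,-15],"roll":16.45,"jaw":66},
  {"delta_pos":[-652.4,-347.3,-15],"roll":16.45,"jaw":66},
  {"delta_pos":[-652.4,-347.3,-15],"roll":16.45,"jaw":66},
  {"delta_pos":[-652.4,-347.3,-15],"roll":16.45,"jaw":66},
  {"delta_pos":[-652.4,-347.3,-15],"roll":16.45,"jaw":66},
  {"delta_pos":[-652.4,-347.3,-15],"roll":16.45,"jaw":66},
  {"delta_pos":[-652.4,-347.3,-15],"roll":16.45,"jaw":66},
  {"delta_pos":[-652.4,-347.3,-15],"roll":16.45,"jaw":66},
  {"delta_pos":[-652.4,-347.3,-15],"roll":16.45,"jaw":66},
  {"delta_pos":[-652.4,-347.3,-15],"roll":16.45,"jaw":66},
  {"delta_pos":[-652.4,-347.3,-15],"roll":16.45,"jaw":66},
  {"delta_pos":[-652.4,-347.3,-15],"roll":16.45,"jaw":66},
  {"delta_pos":[-652.4,-347.3,-15],"roll":16.45,"jaw":66},
])

```text
time_s: 1.77
ee_pos: [688.6, -60.7, 227.4]
ee_rot: [-179.9, -0.0, 73.4]
force: [-0.2, 0.1, 1.2]
gripper_width: 60.2
gripper_force: 0.0
```

Run:
```python
from h import *
f,fl,W=grab("wrist");P=cloud(f,fl,W);cv2.imwrite("pics/w1.png",f["img"])
print(W.round(2))
m=(P[...,2]>155)&(P[...,2]<186)
k,l,st,c=cv2.connectedComponentsWithStats(m.astype(np.uint8))
for i in range(1,k):
    if st[i,4]>40:
        Q=P[l==i];Q=Q[Q[:,2]>Q[:,2].max()-6]
        print(c[i].round(),st[i,4],Q.max(0).round(1)[2],cv2.minAreaRect(Q[:,:2].astype(np.float32)))
```

```text
[[ 9.6000e-01 -2.7000e-01 -8.0000e-02  7.1109e+02]
 [-2.8000e-01 -9.2000e-01 -2.6000e-01  1.3280e+01]
 [-0.0000e+00  2.7000e-01 -9.6000e-01  3.9723e+02]
 [ 0.0000e+00  0.0000e+00  0.0000e+00  1.0000e+00]]
[281. 249.] 536 176.7 ((669.0325927734375, -52.87588882446289), (15.80194091796875, 7.918071746826172), 72.40958404541016)
[341. 249.] 508 176.6 ((702.5643920898438, -62.7149543762207), (15.967987060546875, 7.455369472503662), 74.44954681396484)
[241. 369.] 50 176.8 ((623.1587524414062, -117.8320541381836), (4.197832107543945, 4.810903549194336), 61.864585876464844)
```

View pics/w1.png

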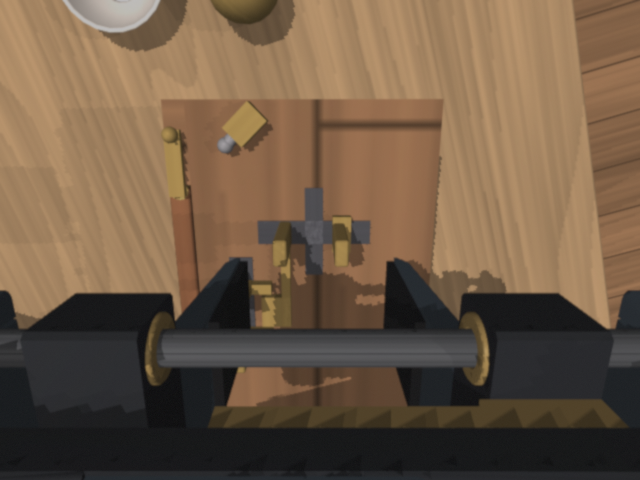

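The wrist picture shows the safety tabs at (281,249) and (341,249), midway between the open fingers. Their yaw and centre agree with the plan to within 2–3 mm, so I'll descend and squeeze.

Request:
arm_command([
  {"delta_pos":[0,-1,39],"roll":0,"jaw":66},
  {"delta_pos":[0,-1,78],"roll":0,"jaw":66},
  {"delta_pos":[0,-1,78],"roll":0,"jaw":66},
  {"delta_pos":[0,-1,78],"roll":0,"jaw":66},
  {"delta_pos":[0,-1,78],"roll":0,"jaw":10},
  {"delta_pos":[0,-1,78],"roll":0,"jaw":10},
  {"delta_pos":[0,-1,78],"roll":0,"jaw":10},
  {"delta_pos":[0,-1,78],"roll":0,"jaw":10},
  {"delta_pos":[0,-1,78],"roll":0,"jaw":10},
  {"delta_pos":[0,-1,78],"roll":0,"jaw":10},
  {"delta_pos":[0,-1,78],"roll":0,"jaw":10},
  {"delta_pos":[0,-1,78],"roll":0,"jaw":10},
  {"delta_pos":[0,-1,78],"roll":0,"jaw":10},
  {"delta_pos":[0,-1,78],"roll":0,"jaw":10},
], squeeze=30)

```text
time_s: 2.98
ee_pos: [687.2, -58.2, 153.4]
ee_rot: [180.0, -0.1, 73.6]
force: [-4.4, 2.5, 9.1]
gripper_width: 21.0
gripper_force: 30.0
```

Opening is 21 mm, so both safety jaws are at their stop. Next I'll release, lift and turn to the latch.

Request:
arm_command([
  {"delta_pos":[0,0,0],"roll":0,"jaw":66},
  {"delta_pos":[0,0,0],"roll":0,"jaw":66},
  {"delta_pos":[0,0,0],"roll":0,"jaw":66},
  {"delta_pos":[0,0,0],"roll":0,"jaw":66},
  {"delta_pos":[0,0,0],"roll":0,"jaw":66},
  {"delta_pos":[0,0,-40],"roll":0,"jaw":66},
  {"delta_pos":[0,0,-75],"roll":0,"jaw":66},
  {"delta_pos":[0,0,-75],"roll":0,"jaw":66},
  {"delta_pos":[0,0,-75],"roll":0,"jaw":66},
])

```text
time_s: 3.73
ee_pos: [688.9, -59.3, 228.7]
ee_rot: [179.7, -0.1, 73.6]
force: [0.1, -0.5, -0.5]
gripper_width: 60.0
gripper_force: 0.0
```

Request:
arm_command([
  {"delta_pos":[-56,-51,0],"roll":-18,"jaw":66},
  {"delta_pos":[-56,-51,0],"roll":-18,"jaw":66},
  {"delta_pos":[-56,-51,0],"roll":-18,"jaw":66},
  {"delta_pos":[-56,-51,0],"roll":-18,"jaw":66},
  {"delta_pos":[-56,-51,0],"roll":-18,"jaw":66},
  {"delta_pos":[-56,-51,0],"roll":-18,"jaw":66},
  {"delta_pos":[-56,-51,0],"roll":-18,"jaw":66},
  {"delta_pos":[-56,-51,0],"roll":-18,"jaw":66},
  {"delta_pos":[-56,-51,0],"roll":-18,"jaw":66},
  {"delta_pos":[-56,-51,0],"roll":-18,"jaw":66},
  {"delta_pos":[-56,-51,0],"roll":-18,"jaw":66},
  {"delta_pos":[-56,-51,0],"roll":-18,"jaw":66},
  {"delta_pos":[-56,-51,0],"roll":-18,"jaw":66},
  {"delta_pos":[-56,-51,0],"roll":-18,"jaw":66},
  {"delta_pos":[-56,-51,0],"roll":-18,"jaw":66},
  {"delta_pos":[-56,-51,0],"roll":-18,"jaw":66},
])

```text
time_s: 5.07
ee_pos: [622.4, -98.3, 225.0]
ee_rot: [-180.0, -0.1, 163.5]
force: [0.6, 0.2, -0.3]
gripper_width: 60.1
gripper_force: 0.0
```

Run:
```python
from h import *
f,fl,W=grab("wrist");P=cloud(f,fl,W);cv2.imwrite("pics/w2.png",f["img"])
m=(P[...,2]>155)&(P[...,2]<190)
k,l,st,c=cv2.connectedComponentsWithStats(m.astype(np.uint8))
for i in range(1,k):
    if st[i,4]>40:
        Q=P[l==i];Q=Q[Q[:,2]>Q[:,2].max()-6]
        print(c[i].round(),st[i,4],Q.max(0).round(1)[2],cv2.minAreaRect(Q[:,:2].astype(np.float32)))
```

```text
[191. 191.] 1079 183.1 ((567.1016235351562, -153.2760772705078), (15.373766899108887, 15.544841766357422), 53.841922760009766)
[287. 254.] 528 176.5 ((617.6100463867188, -114.93040466308594), (8.069181442260742, 15.834342956542969), 73.47373962402344)
[349. 254.] 535 176.8 ((627.801513671875, -80.24373626708984), (7.951389312744141, 15.660453796386719), 73.98162841796875)
```

View pics/w2.png

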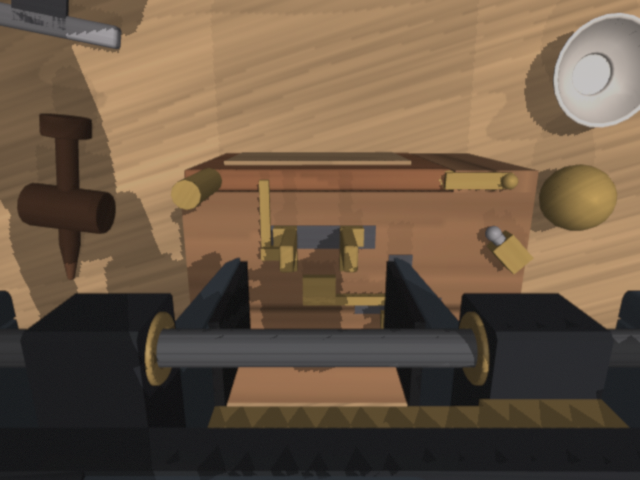

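The wrist picture shows the latch tabs at (287,254) and (349,254), centred between the fingers, with the post at (191,191). I'll squeeze the latch now.

Request:
arm_command([
  {"delta_pos":[0,0,38],"roll":0,"jaw":66},
  {"delta_pos":[0,0,75],"roll":0,"jaw":66},
  {"delta_pos":[0,0,75],"roll":0,"jaw":66},
  {"delta_pos":[0,0,75],"roll":0,"jaw":66},
  {"delta_pos":[0,0,75],"roll":0,"jaw":10},
  {"delta_pos":[0,0,75],"roll":0,"jaw":10},
  {"delta_pos":[0,0,75],"roll":0,"jaw":10},
  {"delta_pos":[0,0,75],"roll":0,"jaw":10},
  {"delta_pos":[0,0,75],"roll":0,"jaw":10},
  {"delta_pos":[0,0,75],"roll":0,"jaw":10},
  {"delta_pos":[0,0,75],"roll":0,"jaw":10},
  {"delta_pos":[0,0,75],"roll":0,"jaw":10},
  {"delta_pos":[0,0,75],"roll":0,"jaw":10},
  {"delta_pos":[0,0,75],"roll":0,"jaw":10},
], squeeze=30)

```text
time_s: 6.28
ee_pos: [624.6, -97.6, 153.5]
ee_rot: [179.8, 0.3, 163.6]
force: [0.9, 3.2, 6.3]
gripper_width: 20.3
gripper_force: 30.0
```

Opening is 20.3 mm, so the latch is squeezed too. Now I'll release, lift and move over the post.

Request:
arm_command([
  {"delta_pos":[0,0,0],"roll":0,"jaw":66},
  {"delta_pos":[0,0,0],"roll":0,"jaw":66},
  {"delta_pos":[0,0,0],"roll":0,"jaw":66},
  {"delta_pos":[0,0,0],"roll":0,"jaw":66},
  {"delta_pos":[0,0,0],"roll":0,"jaw":66},
  {"delta_pos":[0,0,-40],"roll":0,"jaw":66},
  {"delta_pos":[0,0,-75],"roll":0,"jaw":66},
])

```text
time_s: 6.87
ee_pos: [621.4, -98.3, 224.7]
ee_rot: [-180.0, -0.3, 163.6]
force: [1.7, 1.4, 0.5]
gripper_width: 60.2
gripper_force: 0.0
```

Request:
arm_command([
  {"delta_pos":[39,-70,0],"roll":18,"jaw":50},
  {"delta_pos":[39,-70,0],"roll":18,"jaw":50},
  {"delta_pos":[39,-70,0],"roll":18,"jaw":50},
  {"delta_pos":[39,-70,0],"roll":18,"jaw":50},
  {"delta_pos":[39,-70,0],"roll":18,"jaw":50},
  {"delta_pos":[39,-70,0],"roll":18,"jaw":50},
  {"delta_pos":[39,-70,0],"roll":18,"jaw":50},
  {"delta_pos":[39,-70,0],"roll":18,"jaw":50},
  {"delta_pos":[39,-70,0],"roll":18,"jaw":50},
  {"delta_pos":[39,-70,0],"roll":18,"jaw":50},
  {"delta_pos":[39,-70,0],"roll":18,"jaw":50},
  {"delta_pos":[39,-70,0],"roll":18,"jaw":50},
  {"delta_pos":[39,-70,0],"roll":18,"jaw":50},
  {"delta_pos":[39,-70,0],"roll":18,"jaw":50},
  {"delta_pos":[39,-70,0],"roll":18,"jaw":50},
  {"delta_pos":[39,-70,0],"roll":18,"jaw":50},
])

```text
time_s: 8.2
ee_pos: [565.4, -154.5, 225.8]
ee_rot: [-180.0, -0.0, 73.7]
force: [-0.7, 1.5, 0.3]
gripper_width: 45.5
gripper_force: 0.0
```

Run:
```python
from h import *
print(env.state()["qpos"])
f,fl,W=grab("wrist");P=cloud(f,fl,W);cv2.imwrite("pics/w3.png",f["img"])
for n in("wrist","side"):
    if n=="side":
        f,fl,W=grab(n);P=cloud(f,fl,W)
    m=(P[...,2]>155)&(P[...,2]<190)&(abs(P[...,0]-620)<120)&(abs(P[...,1]+100)<100)
    k,l,st,c=cv2.connectedComponentsWithStats(m.astype(np.uint8))
    for i in range(1,k):
        if st[i,4]>40:
            Q=P[l==i];Q=Q[Q[:,2]>Q[:,2].max()-6]
            print(n,c[i].round(),st[i,4],Q.max(0).round(1)[2],cv2.minAreaRect(Q[:,:2].astype(np.float32)))
```

```text
[-1.64104672e+01  1.89401597e+01  8.69795545e+01  1.31025783e-03
  7.40991038e+01 -8.36635227e-02]
wrist [495.  16.] 1871 177.0 ((686.1931762695312, -60.28045654296875), (12.578592300415039, 22.721263885498047), 73.70845794677734)
wrist [391. 112.] 556 176.8 ((625.2884521484375, -90.48583221435547), (7.437773704528809, 16.190750122070312), 73.5921630859375)
wrist [390. 139.] 565 176.7 ((621.3292846679688, -103.49787902832031), (7.541712760925293, 16.032793045043945), 73.61873626708984)
wrist [319. 252.] 928 183.0 ((567.2081909179688, -153.2039337158203), (15.445040702819824, 15.172311782836914), 27.493635177612305)
side [398. 266.] 182 178.6 ((624.69384765625, -98.90386962890625), (23.650117874145508, 13.677672386169434), 70.89958190917969)
side [367. 295.] 185 184.2 ((567.6431884765625, -155.27755737304688), (16.532690048217773, 14.570939064025879), 81.21171569824219)
```

View pics/w3.png

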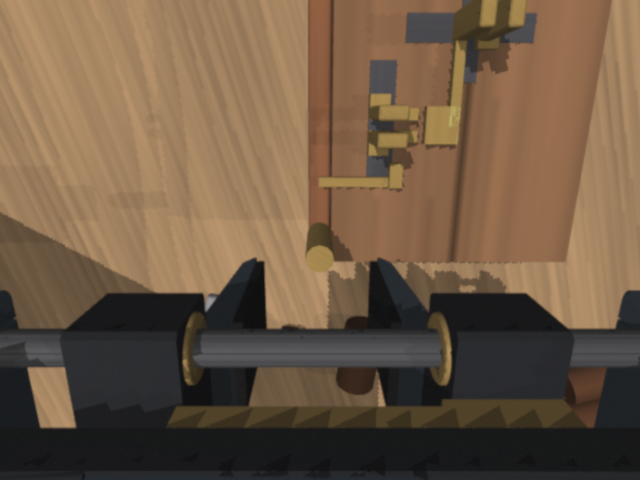

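The picture shows both catches closed up and the post at (319,252), midway between the fingers. I'll descend and grip the post.

Request:
arm_command([
  {"delta_pos":[1,1.5,38],"roll":0,"jaw":50},
  {"delta_pos":[1,1.5,74],"roll":0,"jaw":50},
  {"delta_pos":[1,1.5,74],"roll":0,"jaw":50},
  {"delta_pos":[1,1.5,74],"roll":0,"jaw":50},
  {"delta_pos":[1,1.5,74],"roll":0,"jaw":5},
  {"delta_pos":[1,1.5,74],"roll":0,"jaw":5},
  {"delta_pos":[1,1.5,74],"roll":0,"jaw":5},
  {"delta_pos":[1,1.5,74],"roll":0,"jaw":5},
  {"delta_pos":[1,1.5,74],"roll":0,"jaw":5},
  {"delta_pos":[1,1.5,74],"roll":0,"jaw":5},
  {"delta_pos":[1,1.5,74],"roll":0,"jaw":5},
], squeeze=40)

```text
time_s: 9.22
ee_pos: [567.5, -154.0, 153.1]
ee_rot: [179.9, 0.0, 73.6]
force: [-0.5, 0.8, 5.7]
gripper_width: 15.0
gripper_force: 40.0
```

Request:
arm_command([
  {"delta_pos":[0.4,-10.5,0],"roll":0.8,"jaw":5},
  {"delta_pos":[1.5,-20.9,0],"roll":1.6,"jaw":5},
  {"delta_pos":[3.3,-31.2,0],"roll":2.4,"jaw":5},
  {"delta_pos":[5.8,-41.3,0],"roll":3.2,"jaw":5},
  {"delta_pos":[9,-51.3,0],"roll":4,"jaw":5},
  {"delta_pos":[13,-61,0],"roll":4.8,"jaw":5},
  {"delta_pos":[17.6,-70.4,0],"roll":5.6,"jaw":5},
  {"delta_pos":[22.8,-79.5,0],"roll":6.4,"jaw":5},
  {"delta_pos":[28.7,-88.2,0],"roll":7.2,"jaw":5},
  {"delta_pos":[35.1,-96.4,0],"roll":8,"jaw":5},
  {"delta_pos":[42.1,-104.2,0],"roll":8.8,"jaw":5},
  {"delta_pos":[49.6,-111.5,0],"roll":9.6,"jaw":5},
  {"delta_pos":[57.6,-118.2,0],"roll":10.4,"jaw":5},
  {"delta_pos":[66.1,-124.4,0],"roll":11.2,"jaw":5},
  {"delta_pos":[75,-129.9,0],"roll":12,"jaw":5},
  {"delta_pos":[84.2,-134.8,0],"roll":12.8,"jaw":5},
  {"delta_pos":[93.8,-139.1,0],"roll":13.6,"jaw":5},
  {"delta_pos":[103.7,-142.7,0],"roll":14.4,"jaw":5},
  {"delta_pos":[113.7,-145.5,0],"roll":15.2,"jaw":5},
  {"delta_pos":[124,-147.7,0],"roll":16,"jaw":5},
])

```text
time_s: 10.88
ee_pos: [460.1, 6.0, 153.0]
ee_rot: [179.8, -0.0, -6.6]
force: [-3.1, -3.5, 8.1]
gripper_width: 15.2
gripper_force: 40.0
```

Request:
arm_command([
  {"delta_pos":[0,0,0],"roll":0,"jaw":5},
  {"delta_pos":[0,0,0],"roll":0,"jaw":5},
  {"delta_pos":[0,0,0],"roll":0,"jaw":5},
  {"delta_pos":[0,0,0],"roll":0,"jaw":5},
  {"delta_pos":[0,0,0],"roll":0,"jaw":5},
  {"delta_pos":[0,0,0],"roll":0,"jaw":5},
])

```text
time_s: 11.38
ee_pos: [460.2, 6.1, 153.0]
ee_rot: [179.9, 0.0, -6.4]
force: [-2.9, -1.8, 9.1]
gripper_width: 15.1
gripper_force: 40.0
```

Run:
```python
from h import *
s=env.state();p=s["ee_pos"];d=p[:2]-[609.7,-10.1]
c,sn=np.cos(np.radians(16.4)),np.sin(np.radians(16.4))
l=np.array([c*d[0]-sn*d[1],sn*d[0]+c*d[1]]);print(p,np.hypot(*l),np.arctan2(-l[0],-l[1]),s["force"],s["gripper_width"],s["gripper_force"])
f,fl,W=grab("scene");a=f["img"][180:400,120:440];f,fl,W=grab("side");b=f["img"][150:480,240:520]
cv2.imwrite("pics/e.png",np.hstack([cv2.resize(a,(400,275)),cv2.resize(b,(233,275))]))
```

```text
[460.15870599   6.07443968 153.02909988] 150.41346719243404 1.3923038448905671 [-2.91510251 -1.7879502   9.14837254] 15.132014276186846 40.00481843948364
```

View pics/e.png

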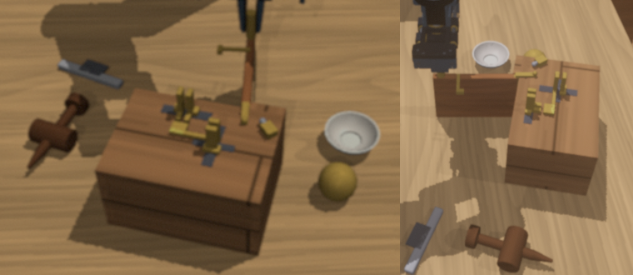

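The picture shows the door wide open, at about (250,80) in the scene crop, with the post in the gripper. Both catches are still closed and the loose objects are where they were. The door angle works out at about 1.39 rad, so I'll hand the job in.

```bash
python3 -c "
from workcell import env
print(env.job_done())"
```

```text
the job is handed in; nothing more can be done
None
```

I squeezed both catches home in order, opened the door to about 1.39 rad (80°) and handed the job in at about 11.5 s, still gripping the post at 40 N, with the ball, ken, dish and scraper undisturbed; the hand-in returned no verdict.

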